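# Put the card reader back in its charging tray

## Robot

A 6-joint arm with a two-finger parallel gripper is mounted at the origin on the work surface. World frame = base frame: x ahead of the robot, y to its left, z up, the work surface at z = 0. Lengths are in m, angles in rad, forces in N, time in s.
With the tool pointing down it reaches from about 0.2 to 0.875 m from the base axis. Payload 3.4 kg.
Tool frame: the origin (TCP) lies between the finger pads; the fingertips stand 25 mm ahead of it and the grasp point (between the pads) lies 6 mm ahead of it (r.nose_length is the z of the fingertips in the tool frame, in m); z points along the fingers, y is the line along which they close (so a half turn about z gives the same grasp; the last joint's range is limited). The gripper opens to 94 mm and grips with 3 to 60 N. Pads are 16 mm wide; open, the fingers measure 119 mm over their backs; the gripper's body (75 mm by 177 mm) begins 78 mm behind the grasp point.
Start: joints at [-1.249, 0.276, 1.505, -0, 1.361, -0.121], TCP at [0.246, -0.52, 0.23] pointing down, gripper open.
Joint ranges: [-2.89, 2.89], [-0.75, 2.08], [0.22, 2.7], [-1.18, 4.32], [0.11, 2.71], [-2.7, 2.7]. Speed limits (rad/s): [2.57, 2.57, 3.14, 3.14, 3.14, 3.14].

## Interface

Orientations are given as a unit quaternion [w, x, y, z].
In Python, from plant import r, gripper_to, inverse_kinematics, vision, models, telemetry gives the robot as it stands. Calls block until the motion is done:
- r.move_to(position, orientation): joint-space move of the TCP to a pose.
- r.move_l(position, rot=None, vel=0.15, guard=None): straight line of the TCP; rot=None keeps the orientation; vel is the mean speed in m/s. With guard (N) it stops when the force on the tool has changed by that much, and returns True; else False.
- r.movej(angles): joint-space move.
- gripper_to(opening, f_grip=None): finger opening in m; f_grip is the grip in N (None keeps the last); returns when the fingers have stopped.
- r.hold(seconds).
- inverse_kinematics(position, orientation): joint angles nearest the present ones, or None.
- vision.snapshot(name): name is "side" or "top" or "wrist"; returns the picture (480x640x3 uint8, red, green, blue); there is no depth.
- vision.get_calibration(name): a dict with "fx", "fy", "cx", "cy" (pixels), "D" ([k1, k2, p1, p2, k3] as OpenCV has them; the pictures are not rectified), "position" and "orientation" of the camera in the world. Camera axes: x right, y down, z forward; pixel columns grow to the right and rows downward; lengths in m; the calibration is good to about 2 mm. A picture is of the moment at which its call begins: read the wrist's pose just before it. get_calibration takes no time and is no camera call; for the wrist camera it gives the pose at the moment of the call.
A pose or a line that the arm cannot do raises r.PlanningError and nothing moves.
- r.sign_off(): hands the job in; it is judged then, once.
Trained networks look in the newest picture that a camera, given by its name, has taken for a name from the list of things; names that differ only in an ending like _2 or _b are one class to them, and where a whole thing is asked for, a point or a joint stands for the part that bears it (a point fixed in the world has none). Each returns a list of dicts, best first, with "score" (0 to 1); they miss things now and then, are a little off and sometimes report something else, mostly with a low value. They report only what shows in the picture. A call takes as long as a camera call. They do not tell look-alikes from the thing itself.
- models.boxes_of(thing, camera): "at" ([x, y, z] in m, in world coordinates, good to about 4 mm: the middle of the surface that is visible of it).
- models.regions_of(thing, camera): "pixels" (480x640 bool, what is visible of it).
- models.mark_of(thing, camera): "at" ([x, y, z] in m, in world coordinates, good to about 4 mm: a listed point, or the origin of a listed thing).
Readings, each from a call of its own:
- telemetry.current_t(): time.
- telemetry.current_joints(): joint angles.
- telemetry.current_dq(): joint speeds.
- telemetry.current_joint_efforts(): joint torques, N m.
- telemetry.current_ee_pos(): TCP position.
- telemetry.current_tool_rot(): TCP orientation.
- telemetry.current_wrist_force(): force on the tool from outside, world axes, zero at the start.
- telemetry.current_torque(): the same for the moment, N m.
- telemetry.current_opening(): finger opening in m.
- telemetry.current_finger_force(): force on a finger pad.
Only numpy, scipy, OpenCV 4.12 (cv2) and the standard library are available. Lean on these libraries where they do the work, as an engineer would, in place of code of your own. Each camera call takes 0.05 s, during which the arm holds its last target. There are 200 camera calls.

## Task

Pick up the white and blue card reader from the bar counter and set it down, face up, in the pocket of the orange charging tray so that it sits flat on the pocket floor, square between the walls (either way round will do), then let go of it. Do not drop it in from a height, and leave the calculator and the remote control where they lie.

Things in the scene. Friction and masses are not known exactly. Their poses are not given: they have to be found in the camera images.
- reader: Loose card payment reader, face up: white box 130 (x) x 56 (y) x 28 mm high, with a blue printer hump on top over the last 36 mm of its +x end (38 mm high there), green display, keypad with red, yellow and green keys towards -x. About 0.3 kg. Long sides plain and upright over 28 mm: grip across y at the middle. Origin: centre of the underside; z up.
- tray: Charging tray fixed to the counter: grey base 162 (x) x 88 x 10 mm with 14 mm high orange walls round a pocket. Pocket floor 140 (x) x 66 mm, 10 mm above the counter; walls flare to a mouth of 154 x 80 mm; the long walls are cut away over the middle 76 mm for fingers. The reader fits with its x along the tray's x, either way round. Origin: centre of the base's underside; z up.
- calculator: Grey desk calculator, 150 x 78 x 16 mm, white and orange keys, loose, lying face up on the counter. Leave it alone. Origin: centre of the underside; x along its length, z up.
- remote: Grey television remote control, 165 x 44 x 20 mm, small round buttons, loose, lying face up on the counter. Leave it alone. Origin: centre of the underside; x along its length, z up.
Things that resemble listed ones, but are neither listed nor needed, are in the scene too. What is shaped like the reader but turquoise is not meant. Leave any green look-alike of the tray alone.

How it is judged:
At the end, for the whole second after the job is handed in: The reader rests face up on the pocket floor of the tray: its origin within 15 mm of the tray's centre seen from above and 10 mm (within 4 mm) above the tray's origin, its long axis within 10 degrees of the tray's (either way round), level within 4 degrees, at rest and let go (horizontal distance between reader and tray below 0.015 m and z of reader in the frame of tray between 0.006 and 0.014 m and angle between the x axis of reader and the x axis of tray, either way round below 0.175 rad and angle between reader's own z axis and vertical below 0.07 rad and linear speed of reader below 0.02 m/s); the robot touches nothing.
It fails at once if the card reader is dropped or thrown: it moves faster than 0.9 m/s with no finger touching it (a fall of about 40 mm) (linear speed of reader above 0.9 m/s and contact force between reader and the fingers below 0.1 N).
It fails at once if the calculator is shifted by more than 30 mm (distance of calculator from where it was at the start of the episode above 0.03 m).
It fails at once if the remote control is shifted by more than 30 mm (distance of remote from where it was at the start of the episode above 0.03 m).
It also fails if it takes over 40 s, if anything falls off the work surface, if the arm or the gripper's body presses on something with over 40 N, if the wrist force passes 120 N, or if a joint passes its speed limit or range.

## Working session

There is one attempt and no reset: what is moved stays moved. The work goes in short steps, each a Python script; the robot and the scene stay as the last script left them, time stands still between calls to the robot, and variables do not carry over. Pictures are saved under pics/ and viewed, at most 10 in all, crops included, and the job is handed in when it is done.

```bash
mkdir -p pics; python3 - <<'E'
from plant import r, vision, models, telemetry
import cv2
for c in ("top","side"):
    im=vision.snapshot(c); cv2.imwrite(f"pics/{c}0.png",im[:,:,::-1])
    for t in ("reader","tray","calculator","remote"):
        print(c,t,[(d['at'],round(d['score'],2)) for d in models.mark_of(t,c)])
    for t in ("reader","tray"):
        for d in models.regions_of(t,c):
            m=d['pixels'].astype('uint8'); p=cv2.findNonZero(m); print(t,round(d['score'],2),cv2.minAreaRect(p), im[d['pixels']].mean(0).round())
print(vision.get_calibration("top"),telemetry.current_t())
E
```

```text
top reader [([0.3585, 0.2366, -0.0028], 0.96), ([0.5038, 0.3671, -0.0002], 0.77)]
top tray [([0.3331, -0.1977, 0.0018], 0.63), ([0.4869, -0.3726, -0.0053], 0.61)]
top calculator [([0.5916, -0.1115, -0.0002], 0.84)]
top remote [([0.6185, 0.1286, 0.0019], 0.74)]
reader 0.95 ((188.65313720703125, 313.21234130859375), (32.14208221435547, 71.66258239746094), 39.66783905029297) [ 76. 219. 231.]
reader 0.9 ((122.54275512695312, 239.36985778808594), (34.23358917236328, 66.38339233398438), 23.38521957397461) [159. 217. 228.]
tray 0.96 ((495.6121826171875, 241.09024047851562), (83.16683197021484, 47.50979232788086), 69.775146484375) [200. 186. 154.]
tray 0.6 ((410.36334228515625, 321.188720703125), (85.88629913330078, 46.754669189453125), 71.0534896850586) [ 55. 207. 112.]
side reader [([0.4985, 0.3661, 0.0048], 0.89), ([0.3563, 0.2351, 0.0087], 0.59)]
side tray [([0.3355, -0.1954, 0.0028], 0.94), ([0.4818, -0.372, 0.0034], 0.77)]
side calculator [([0.5932, -0.1097, 0.0011], 0.6)]
side remote [([0.6222, 0.1236, -0.0025], 0.69)]
reader 0.88 ((215.29075622558594, 355.9398498535156), (71.77613830566406, 34.477027893066406), 54.688785552978516) [183. 207. 220.]
reader 0.56 ((320.9381408691406, 337.3608093261719), (68.63739776611328, 34.92790603637695), 66.03751373291016) [113. 188. 198.]
tray 0.75 ((377.0689697265625, 178.6724395751953), (56.2217903137207, 22.256189346313477), 4.763641834259033) [171. 147. 131.]
tray 0.63 ((404.876953125, 224.98463439941406), (61.025089263916016, 26.543432235717773), 7.125016689300537) [ 87. 171. 104.]
{'fx': 448.2863142221481, 'fy': 448.2863142221481, 'cx': 317.90004956865096, 'cy': 240.13035584744506, 'D': array([-0.06748517,  0.        ,  0.        ,  0.        ,  0.        ]), 'position': array([ 0.40601656, -0.00695525,  0.8925153 ]), 'orientation': array([ 0.0305239 , -0.69801532,  0.71439396, -0.03852502])} 0.7
```

View pics/top0.png

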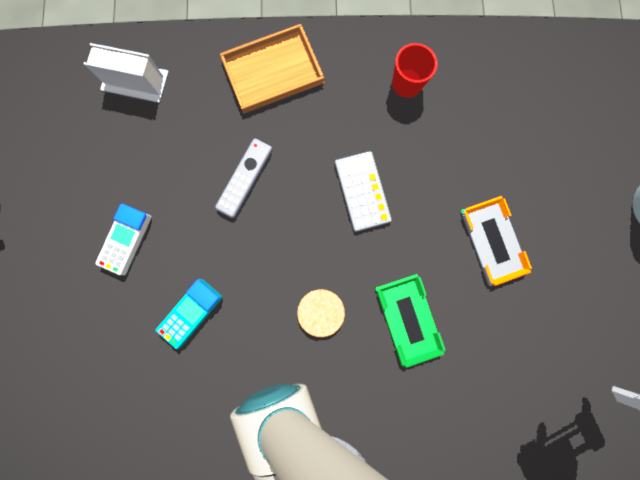

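The readers are at (123,240), white with a blue hump, and (188,313), all turquoise. The first fits the description. The trays are orange on grey at (495,241) and green at (410,321), and the orange one is meant. Next I get closer wrist views of both, which also serve as the confirming crops.

```bash
cat > h.py <<'E'
from plant import r, gripper_to, inverse_kinematics, vision, models, telemetry
import numpy as np, cv2
from scipy.spatial.transform import Rotation as R
def rot(q): return R.from_quat(np.roll(q,-1))
def to_plane(px,cal,z):
    K=np.array([[cal['fx'],0,cal['cx']],[0,cal['fy'],cal['cy']],[0,0,1]])
    u=cv2.undistortPoints(np.float64(px).reshape(-1,1,2),K,np.float64(cal['D'])).reshape(-1,2)
    d=rot(cal['orientation']).apply(np.c_[u,np.ones(len(u))]); p=np.array(cal['position'])
    return (p+d*((z-p[2])/d[:,2:]))[:,:2]
def rect(mask,cal,z):
    "centre, yaw of long side (mod pi), (long, short) of a mask laid on the plane z"
    w=to_plane(cv2.findNonZero(mask.astype('uint8')),cal,z)
    b=cv2.boxPoints(cv2.minAreaRect((w*1000).astype('float32')))/1000
    e=[b[1]-b[0],b[2]-b[1]]; e.sort(key=np.linalg.norm)
    return b.mean(0),np.arctan2(e[1][1],e[1][0])%np.pi,np.linalg.norm(e,axis=1)[::-1].round(4)
def down(yaw):  # tool x along yaw, z down
    return np.roll((R.from_euler('z',yaw)*R.from_euler('x',np.pi)).as_quat(),1)
E
python3 - <<'E'
from h import *
vision.snapshot("top"); cal=vision.get_calibration("top"); yaw={}
for t,p,z in (("tray",(495,241),.02),("reader",(123,240),.03)):
    for d in models.regions_of(t,"top"):
        if d['pixels'][p[1]-8:p[1]+8,p[0]-8:p[0]+8].any():
            c,yaw[t],s=rect(d['pixels'],cal,z); print(t,c,yaw[t],s)
for t,(x,y) in (("tray",(.484,-.372)),("reader",(.501,.367))):
    for a in (yaw[t],yaw[t]-np.pi):
        q=inverse_kinematics([x,y,.25],down(a)); print(t,a,None if q is None else np.round(q,2))
    a=min(yaw[t],yaw[t]-np.pi,key=abs)
    r.move_to([x,y,.25],down(a))
    im=vision.snapshot("wrist"); cal=vision.get_calibration("wrist"); print(cal['position'],rot(cal['orientation']).as_matrix()[:,2])
    cv2.imwrite(f"pics/w_{t}.png",im[:,:,::-1])
    print([d['at'] for d in models.mark_of(t,"wrist")])
    for d in models.regions_of(t,"wrist"):
        print(t,d['score'],im[d['pixels']].mean(0),rect(d['pixels'],cal,.024 if t=="tray" else .028))
print(telemetry.current_t())
E
```

```text
tray [ 0.48323554 -0.37149182] 0.3229653 [0.1617 0.097 ]
reader [0.50041956 0.36352253] 2.7201467 [0.1287 0.0688]
tray 0.3229653 [-0.77  0.32  1.39 -0.    1.43  0.48]
tray -2.8186274 [-0.77  0.32  1.39  0.    1.43 -2.66]
[ 0.55117436 -0.35073432  0.40329344] [-0.23319083 -0.07786435 -0.96930861]
[[0.3328, -0.1917, -0.0027], [0.479, -0.3709, 0.0019]]
tray 0.81 [ 39.16109651 173.8092377   94.77769433] (array([ 0.33898866, -0.19789688], dtype=float32), np.float32(0.29226932), array([0.1609, 0.0959], dtype=float32))
tray 0.58 [174.92087156 161.66370413 127.84394113] (array([ 0.48428985, -0.37379017], dtype=float32), np.float32(0.3109686), array([0.1616, 0.0886], dtype=float32))
reader 2.7201467 [ 0.52  0.34  1.37  0.    1.44 -0.63]
reader -0.42144608 [ 0.52  0.34  1.37 -0.    1.44  2.51]
[0.56693191 0.33713637 0.40349138] [-0.22336243  0.0999428  -0.9695982 ]
[[0.5035, 0.3695, 0.0005], [0.3557, 0.2335, 0.0035]]
reader 0.82 [145.25130325 212.03954701 222.34855294] (array([0.5045709 , 0.36816362], dtype=float32), np.float32(2.7090454), array([0.1283, 0.0569], dtype=float32))
reader 0.61 [ 46.64025099 190.17220544 208.84220311] (array([0.36976695, 0.22966917], dtype=float32), np.float32(2.4037504), array([0.1066, 0.0721], dtype=float32))
4.85
```

```bash
python3 -c "
import cv2,numpy as np
a=cv2.imread('pics/w_tray.png');b=cv2.imread('pics/w_reader.png')
cv2.imwrite('pics/both.png',cv2.resize(np.hstack([a,b]),(800,300),interpolation=3))"
```

```text
(no output)
```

View pics/both.png

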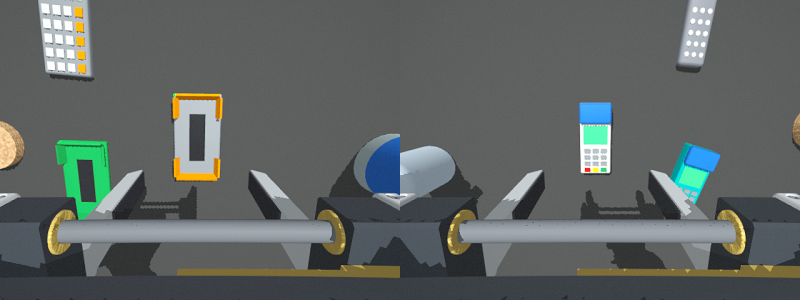

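The wrist views (left half tray, right half reader) show the orange and grey tray at (197,137) and the white reader with blue hump and red, yellow and green keys at (595,138). The turquoise one is at (693,172). Identity confirmed, so I grasp.

```bash
python3 - <<'E'
from h import *
a=-0.43; p=[.5035,.368]; o=down(a)
r.move_to([*p,.12],o)
print("guard",r.move_l([*p,.029],vel=.06,guard=8))
gripper_to(.03,f_grip=25)
print(telemetry.current_opening(),telemetry.current_finger_force(),telemetry.current_ee_pos())
r.move_l([*p,.20],vel=.12)
print(telemetry.current_opening(),telemetry.current_wrist_force(),telemetry.current_ee_pos())
im=vision.snapshot("wrist"); cal=vision.get_calibration("wrist"); cv2.imwrite("pics/held.png",im[:,:,::-1])
print([(d['at'],d['score']) for d in models.mark_of("reader","wrist")])
for d in models.regions_of("reader","wrist"): print(d['score'],im[d['pixels']].mean(0),rect(d['pixels'],cal,.2))
print(telemetry.current_t())
E
```

```text
guard False
0.055794022497800404 24.98674303293228 [0.50345669 0.36788887 0.02898081]
0.05593418865331371 [-0.24139026  0.05434779 -3.33470944] [0.50305547 0.36773929 0.19904572]
[([0.4995, 0.3661, 0.1696], 0.85), ([0.3538, 0.2343, 0.0018], 0.59)]
0.79 [ 36.37349635 173.82685861 198.002958  ] (array([0.47868484, 0.28414872], dtype=float32), np.float32(2.425958), array([0.0408, 0.0354], dtype=float32))
0.68 [ 94.27315654 178.93853029 200.2129938 ] (array([0.50587356, 0.36693156], dtype=float32), np.float32(2.7111132), array([0.1271, 0.0576], dtype=float32))
9.5
```

View pics/held.png

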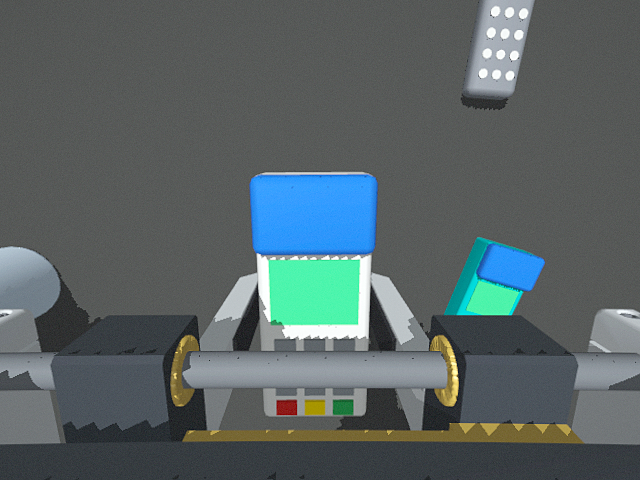

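The reader is held level between the pads, hump at (313,212) and keys at (314,408), opening 56 mm, nearly centred. Now I place it, with a guarded descent.

```bash
python3 - <<'E'
from h import *
a=.315; p=[.4835,-.3725]; o=down(a)
r.move_to([*p,.20],o)
r.move_l([*p,.075],vel=.1)
print("guard1",r.move_l([*p,.046],vel=.04,guard=6),telemetry.current_ee_pos())
print("guard2",r.move_l([*p,.036],vel=.015,guard=6))
print(telemetry.current_ee_pos(),telemetry.current_wrist_force(),telemetry.current_torque(),telemetry.current_opening(),telemetry.current_t())
im=vision.snapshot("side"); cv2.imwrite("pics/s1.png",cv2.resize(im[120:260,300:480,::-1],(720,560),interpolation=2))
E
```

```text
guard1 False [ 0.48367572 -0.37264985  0.04609507]
guard2 True
[ 0.48354303 -0.37253583  0.03893996] [-0.24061624 -0.76333588  5.01590584] [ 0.01320708 -0.05331707  0.05494454] 0.05585224995436939 14.9
```

View pics/s1.png

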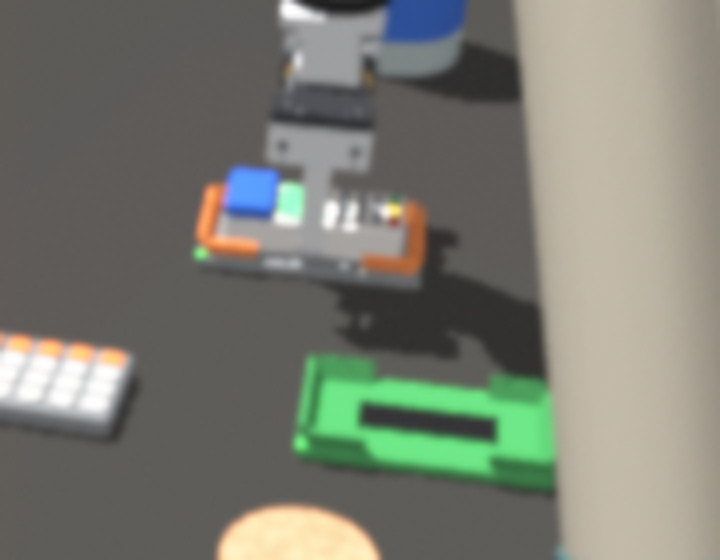

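The side crop shows the reader down inside the orange walls, hump at (252,190) and keys at (390,210). Contact came at the height expected for the pocket floor (39 mm). I release, retreat and check.

```bash
python3 - <<'E'
from h import *
p=[.4835,-.3725]
gripper_to(.08); r.move_l([*p,.25],vel=.12)
im=vision.snapshot("wrist"); cal=vision.get_calibration("wrist")
cv2.imwrite("pics/end.png",cv2.resize(im[100:340,180:460,::-1],(700,600),interpolation=2))
for t,z in (("reader",.038),("tray",.024)):
    print(t,[(d['at'],d['score']) for d in models.mark_of(t,"wrist")])
    print([rect(d['pixels'],cal,z) for d in models.regions_of(t,"wrist")])
print(telemetry.current_t(),telemetry.current_opening())
E
```

```text
reader [([0.482, -0.37, 0.0115], 0.73)]
[(array([ 0.48483053, -0.3719652 ], dtype=float32), np.float32(0.31542552), array([0.1281, 0.0567], dtype=float32))]
tray [([0.3298, -0.195, -0.0021], 0.84)]
[(array([ 0.34002197, -0.19765288], dtype=float32), np.float32(0.29306567), array([0.1591, 0.0958], dtype=float32)), (array([ 0.48459935, -0.3739236 ], dtype=float32), np.float32(0.29962936), array([0.1607, 0.0879], dtype=float32))]
17.7 0.08004213353671967
```

View pics/end.png

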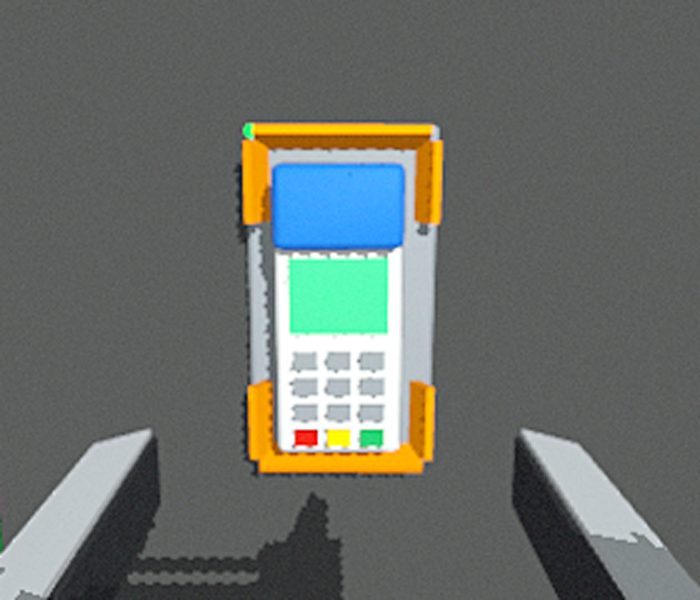

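The reader lies in the pocket between all the walls, hump at (338,205) and keys at (338,438). It is within about 2 mm and 1° of the tray's centre and axis, with the gripper clear.

```bash
python3 -c "
from plant import r
print(r.sign_off())"
```

```text
the job is handed in; nothing more can be done
None
```

The white and blue card reader is face up on the pocket floor of the orange tray, square to within about 2 mm and 1° by the last wrist picture, let go with the gripper clear, and the job was handed in at about 18 s; the sign-off gave no verdict.

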